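# Double up the filling cups and hold the dosing funnel over them

## Robot

A 6-joint arm with a two-finger parallel gripper is mounted at the origin on the work surface. World frame = base frame: x ahead of the robot, y to its left, z up, the work surface at z = 0. Lengths are in m, angles in rad, forces in N, time in s.
With the tool pointing down it reaches from about 0.325 to 0.85 m from the base axis. Payload 4.4 kg.
Tool frame: the origin (TCP) lies on the centre line of the jaws, within the pads' length; the fingertips stand 25 mm ahead of it and the grasp point (between the pads) lies 6 mm ahead of it (r.tip_extent is the distance from the TCP to the fingertips, in m); x points along the fingers, y is the direction in which the jaws open and shut, and the axes are right-handed (so a half turn about x gives the same grasp; the last joint's range is limited). The gripper opens to 94 mm and grips with 3 to 60 N. Pads are 16 mm wide; open, the fingers measure 119 mm over their backs; the gripper's body (75 mm by 177 mm) begins 78 mm behind the grasp point.
Start: joints at [-1.26, 0.207, 1.542, -0, 1.393, -0.15], TCP at [0.256, -0.515, 0.23] pointing down, gripper open.
Joint ranges: [-2.73, 2.73], [-0.86, 2.22], [0.23, 2.46], [-1.11, 4.25], [0.08, 2.63], [-2.82, 2.82]. Speed limits (rad/s): [2.79, 2.79, 3.14, 3.14, 3.14, 3.14].

## Interface

Orientations are given as a rotation vector (axis times angle).
In Python, from cell import r gives the robot as it stands.
- The arm moves only by the tool step_arm, never from a script. Its argument "steps" is a list of rows, each a list of 3 entries, a list of its own where there are three numbers: the shift along the tool's x, y, z in cm, then the turn, a rotation vector about the tool's x, y, z in rad, then the closure, from 0 (fully open) to 1 (shut). In form: [[[x, y, z], [ax, ay, az], jaw], ...]. A call has 1 to 8 rows; each row is the pose to reach, as a shift and turn from the pose commanded when the call began, along the tool's axes at that moment; what a row does not reach only later rows make up. A row lasts 1/10 s, in which the tool goes at most 50 mm and 8.59 degrees, less where a joint would pass 70% of its speed; a pose out of reach is approached as far as the arm can. A call with a gripper value outside its range is refused whole. The fingers move at their own pace and stop on an object; "grip_force" is the grip in N (left out, the last holds). Time passes only in rows, so rows that repeat a pose let the fingers close. It gives the time, the measured TCP pose, the force and the opening at its end, in the units of the state.
- r.observe(): the state, without advancing time (a new reading comes with each control period).
- r.get_image(name): name is "side" or "top"; returns the picture (384x512x3 uint8, red, green, blue); there is no depth.
- r.calibration(name): a dict with "intrinsics" (3x3 intrinsics, pixels), "view" (4x4, takes a point from world to camera coordinates). Camera axes: x right, y up, looking along -z (the intrinsics and any distortion apply to the point x, -y, -z); pixel columns grow to the right and rows downward; lengths in m; the calibration is good to about 2 mm. A picture is of the moment at which its call begins. calibration takes no time and is no camera call.
- r.finish_job(): hands the job in, once; it reports no verdict.
The state is a dict: "clock": time; "qpos": joint angles; "joint_vel": joint speeds; "joint_torque": joint torques, N m; "tcp_pos": TCP position; "tcp_rot": TCP orientation; "force": force on the tool from outside, world axes, zero at the start; "torque": the same for the moment, N m; "width": finger opening in m.
Only numpy, scipy, OpenCV 4.12 (cv2) and the standard library are available. Lean on these libraries where they do the work, as an engineer would, in place of code of your own. Each camera call takes 0.05 s, during which the arm holds its last target.

## Task

A hot filling is about to be dosed: set the loose copper cup into the steel cup that stands on the scale, so that it sits fully home and upright, and let go, leaving the pair on the scale. Then lift the dosing funnel out of its stand, carry it over the chocolate display (not low around its end) and finish while still holding it: upright and still in your grip, spout centred about a finger's width above the mouth of the upper cup, touching nothing but the gripper. Never touch the cups with the funnel or bump the chocolate display, and leave its loose bonbons, the jar and the praline tray where they are.

Things in the scene. Friction and masses are not known exactly. Their poses are not given: they have to be found in the camera images.
- copper_cup_center (a point): centre (on the axis, 40 mm above the underside) of the loose copper-coloured cup: a round tapered cup, open at the top, 80 mm high, outside diameter 38 mm at the foot and 60 mm at the rim, wall 2.5 mm, solid bottom 30 mm thick, 0.2 kg (varies); it starts upright on the counter, z up its axis. Nested in the steel cup it sits 30 mm higher than that cup, so 30 mm of it stands out above the steel rim
- copper_cup_rim (a point): centre of the copper cup's mouth, level with its rim, 80 mm above its underside
- copper_cup: the same copper cup, origin at the centre of its underside, z up its axis
- steel_cup_center (a point): centre (on the axis, 40 mm up) of the steel-coloured cup, same shape and size as the copper one; it stands upright and loose on the scale's platform
- steel_cup: the same steel cup, origin at the centre of its underside, z up its axis
- scale: low white kitchen scale, fixed to the counter, 150 x 140 mm and 28 mm high to the top of its steel platform; origin under its centre
- scale_platform (a point): centre of the top face of the scale's 115 x 115 mm steel platform, 28 mm above the counter
- funnel_grip (a point): middle of the funnel's black upright grip, a cylinder 26 mm in diameter and 48 mm tall on top of the lid; 116 mm above the spout's end, on the funnel's axis, z up. It can be gripped from above in any yaw
- funnel_tip (a point): lower end of the funnel's spout, on the axis (spout end 12 mm in diameter), z up the funnel's axis
- funnel: lidded aluminium dosing funnel, 140 mm high, 0.3 kg (varies), origin at the spout's lower end: spout 30 mm long, cone widening to 72 mm diameter 75 mm up, a 90 mm diameter flange 75 to 83 mm up, a white lid up to 92 mm, the black grip from 92 to 140 mm. It hangs loosely by its flange in the stand, spout end 15 mm above the counter, and lifts straight up out of it (by more than 75 mm to clear the ring)
- stand: steel wire ring stand fixed to the counter: a ring 94 mm outside, 76 mm inside, its top 90 mm above the counter, on three legs whose feet reach 60 mm from the axis; origin under its centre
- display: dark wooden chocolate display fixed to the counter between the scale and the stand: 220 mm (its x, pointing away from the robot) by 90 mm (its y), upper deck 120 mm above the counter, chocolates on it up to 145 mm; origin under its centre
- bonbon_a: loose milk-chocolate bonbon on the display's deck, 33 mm wide, 25 mm high, origin under its centre
- bonbon_b: second loose bonbon like it, on the same deck
- jar: loose amber glass jar with a light wooden lid, 60 mm diameter, 95 mm high, origin under its centre
- tray: loose light wooden tray of pralines, 100 x 140 mm, about 28 mm high, origin under its centre

How it is judged:
On the way, in this order (a step that is already met when the one before it is completed fails the run):
1. the copper cup sits fully home in the steel cup on the scale, both upright, let go (horizontal distance between copper_cup_center and steel_cup_center below 0.005 m and z of copper_cup_center in the frame of steel_cup_center between 0.024 and 0.035 m and angle between each of copper_cup_center, steel_cup_center's own z axis and vertical below 0.08 rad and horizontal distance between steel_cup_center and scale_platform below 0.035 m and height (world z) of steel_cup_center between 0.06 and 0.075 m and linear speed of copper_cup below 0.02 m/s and contact force between the fingers and copper_cup below 0.1 N and contact force between the fingers and steel_cup below 0.1 N), for 0.3 s.
2. the funnel is gripped and lifted clear of its stand (height (world z) of funnel_tip above 0.11 m and contact force between the fingers and funnel above 1 N and contact force between funnel and stand below 0.1 N), for 0.1 s.
At the end, for the whole second after the job is handed in: Cups nested on the scale (axes within 5 mm, 24-35 mm apart in height, upright to 0.08 rad, let go); funnel held, still, upright to 0.12 rad, spout within 9 mm of the mouth's axis and 3-30 mm above the rim, touching only the fingers; bystanders within 20 mm of their starts (all of step 1 and contact force between funnel and copper_cup below 0.1 N and contact force between funnel and steel_cup below 0.1 N and contact force between funnel and scale below 0.1 N and contact force between funnel and stand below 0.1 N and contact force between funnel and display below 0.1 N and contact force between funnel and jar below 0.1 N and contact force between funnel and tray below 0.1 N and contact force between funnel and bonbon_a below 0.1 N and contact force between funnel and bonbon_b below 0.1 N and horizontal distance between funnel_tip and copper_cup_rim below 0.009 m and z of funnel_tip in the frame of copper_cup_rim between 0.003 and 0.03 m and angle between funnel_tip's own z axis and vertical below 0.12 rad and linear speed of funnel below 0.02 m/s and contact force between the fingers and funnel above 1 N and distance of each of jar, tray, bonbon_a, bonbon_b from where it was at the start of the episode below 0.02 m); the arm keeps its last pose, push and grip.
It fails at once if the funnel touched a cup (contact force between funnel and copper_cup above 0.5 N or contact force between funnel and steel_cup above 0.5 N).
It fails at once if the chocolate display was bumped (contact force between display and the arm above 1 N or contact force between display and the fingers above 1 N or contact force between display and funnel above 1 N or contact force between display and copper_cup above 1 N).
It fails at once if the funnel passed the display with its spout lower than the upper deck (y of funnel_tip in the frame of display between -0.045 and 0.045 m and height (world z) of funnel_tip below 0.12 m).
It fails at once if the jar, the tray or a loose bonbon was pushed more than 20 mm (distance of any of jar, tray, bonbon_a, bonbon_b from where it was at the start of the episode above 0.02 m).
It also fails if it takes over 67 s, if anything falls off the work surface, if the arm or the gripper's body presses on something with over 40 N, if the wrist force passes 120 N, or if a joint passes its speed limit or range.

## Working session

There is one attempt and no reset: what is moved stays moved. The work goes in short steps, Python scripts to look and compute and a tool call to move; the robot and the scene stay as the last step left them, time stands still between calls to the robot, and variables do not carry over. Pictures are saved under pics/ and viewed, and the job is handed in when it is done.

Besides the shell and the picture viewer there is one more tool, called after "Call:" by a JSON object that holds its "api" and its "payload". step_arm: Moves the arm, as the interface text tells. Its arguments: {"type":"object","properties":{"steps":{"type":"array","items":{"type":"array"}},"grip_force":{"type":"number"}},"required":["steps"]}

```bash
ls; mkdir -p pics
python3 - <<'E'
from cell import r
import cv2
o=r.observe()
for k,v in o.items(): print(k,v)
for n in ("side","top"):
    cv2.imwrite(f"pics/{n}0.png",cv2.cvtColor(r.get_image(n),cv2.COLOR_RGB2BGR)); c=r.calibration(n); print(n,c)
E
```

```text
pics
clock 0.0
qpos [-1.26051033e+00  2.07406733e-01  1.54297300e+00 -4.25852209e-05
  1.39349879e+00 -1.50492246e-01]
joint_vel [ 1.13512462e-03 -4.88102009e-05 -1.71410359e-04  8.32147559e-04
  7.61702565e-04 -8.36007306e-04]
joint_torque [ 1.36851017e-03 -3.70883703e+01 -2.81413203e+01  6.97999564e-02
  3.61848052e-02 -1.74371157e-04]
tcp_pos [ 0.25541596 -0.51430149  0.22928927]
tcp_rot [ 1.96587814  0.46346261 -1.96633093]
force [-0.42475019  0.30404723 -0.07474241]
torque [ 0.04069377  0.03943135 -0.0107393 ]
width 0.09365056053796653
side {'intrinsics': array([[433.96670711,   0.        , 258.65864634],
       [  0.        , 433.96670711, 193.36880504],
       [  0.        ,   0.        ,   1.        ]]), 'view': array([[-0.99992111, -0.00502137, -0.01151379,  0.57006763],
       [-0.0039012 , -0.74714776,  0.66464653, -0.08029825],
       [-0.01193993,  0.66463901,  0.74706922, -1.18576689],
       [ 0.        ,  0.        ,  0.        ,  1.        ]])}
top {'intrinsics': array([[447.14908826,   0.        , 246.2438212 ],
       [  0.        , 447.14908826, 195.64637424],
       [  0.        ,   0.        ,   1.        ]]), 'view': array([[-0.02499414, -0.99968696, -0.00113208,  0.02855863],
       [ 0.98766682, -0.02486866,  0.15458268, -0.60312108],
       [-0.15456244,  0.00274555,  0.98797921, -1.03324227],
       [ 0.        ,  0.        ,  0.        ,  1.        ]])}
```

View pics/side0.png

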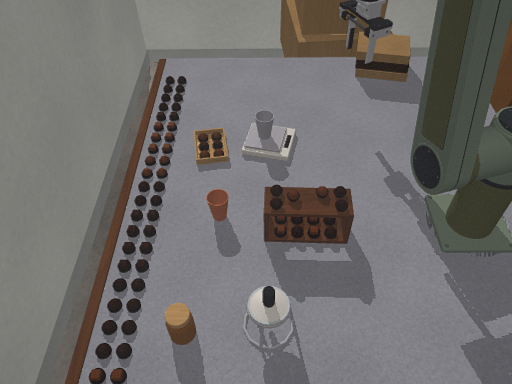

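View pics/top0.png

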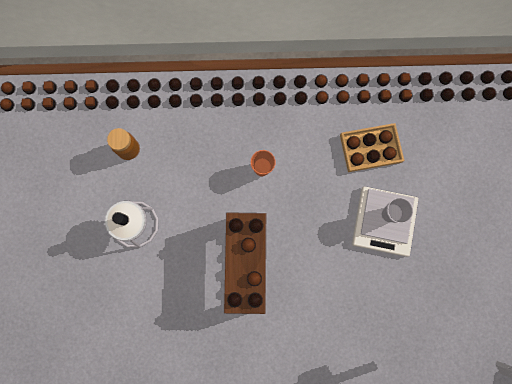

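```bash
cat > h.py <<'E'
import numpy as np, cv2, json
from cell import r
def proj(n,P):
    c=r.calibration(n);P=np.atleast_2d(P);q=P@c["view"][:3,:3].T+c["view"][:3,3]
    q=q*[1,-1,-1];k=q@c["intrinsics"].T;return k[:,:2]/k[:,2:]
def ray(n,uv,z):
    c=r.calibration(n);R=c["view"][:3,:3];t=c["view"][:3,3]
    d=np.linalg.solve(c["intrinsics"],[uv[0],uv[1],1])*[1,-1,-1];d=R.T@d;o=-R.T@t
    return o+d*(z-o[2])/d[2]
def circ(c,rad,n=48):
    a=np.linspace(0,2*np.pi,n,endpoint=False);c=np.array(c,float)
    return c+np.c_[rad*np.cos(a),rad*np.sin(a),0*a]
def crop(img,x0,y0,w,h,s,name,polys=()):
    im=cv2.resize(img[y0:y0+h,x0:x0+w],None,fx=s,fy=s,interpolation=cv2.INTER_CUBIC)
    im=cv2.cvtColor(im,cv2.COLOR_RGB2BGR)
    for p,col in polys:
        q=((np.array(p)+0.5-[x0,y0])*s*16).astype(np.int32)
        cv2.polylines(im,[q],True,col,1,cv2.LINE_AA,4)
    cv2.imwrite(name,im); return im
E
python3 - <<'E'
import cv2,numpy as np
t=cv2.imread('pics/top0.png');s=cv2.imread('pics/side0.png')
def c(i,x,y,w=80,h=60): return cv2.resize(i[y:y+h,x:x+w],(400,300),interpolation=cv2.INTER_CUBIC)
cv2.imwrite('pics/c1.png',np.vstack([np.hstack([c(t,225,135),c(t,350,185)]),np.hstack([c(s,180,180),c(s,230,105)])]))
cv2.imwrite('pics/c2.png',np.vstack([np.hstack([c(t,95,190),c(t,205,205,100,75)]),np.hstack([c(s,230,280,100,75),c(s,258,180,100,75)])]))
E
```

```text
(no output)
```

View pics/c1.png

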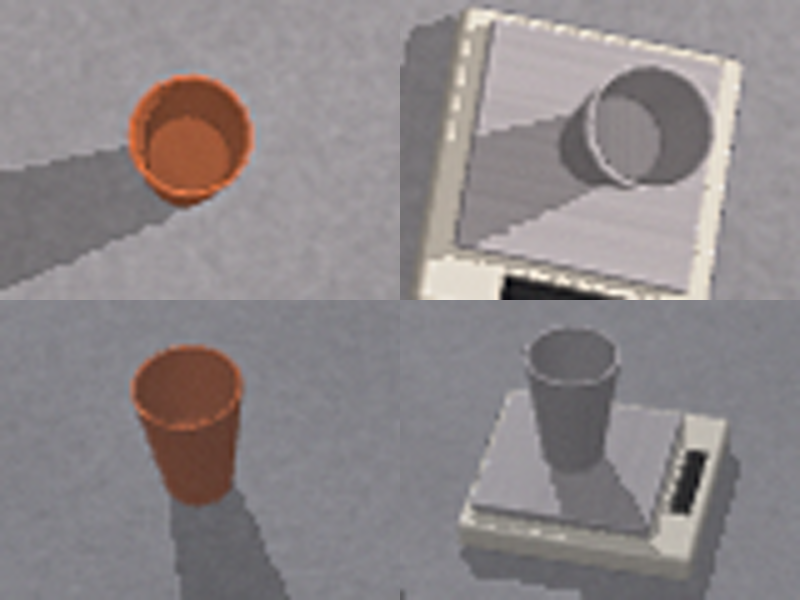

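View pics/c2.png

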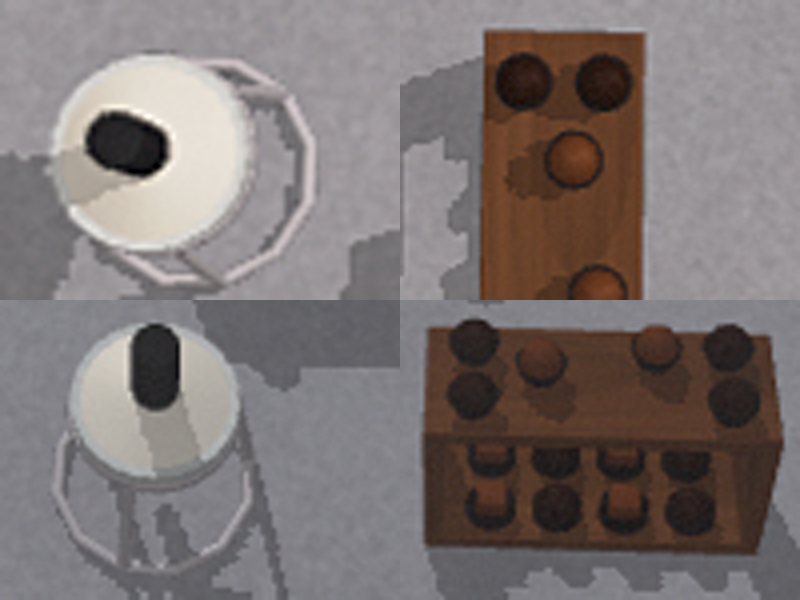

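Run:
```python
from h import *
f=lambda x,y,ox,oy,s:((x+.5)/s-.5+ox,(y+.5)/s-.5+oy)
for nm,z,tp,sd in [("copper",.08,f(191,138,225,135,5),f(188,88,180,180,5)),("steel",.108,f(253,126,350,185,5),f(172,55,230,105,5)),
  ("flange",.098,f(151,154,95,190,5),None),("griptop",.155,f(106,137,95,190,5),f(156,45,230,280,4))]:
    print(nm,tp,ray("top",tp,z),sd and ray("side",sd,z))
# display corners top view (deck z .12), 4 corners
for p in [(226,213),(266,212.5),(266,313),(225,314)]: print(ray("top",p,.12))
for p in f(26,31,258,180,4),f(367,33,258,180,4),f(382,139,258,180,4),f(24,132,258,180,4): print('s',ray("side",p,.12))
# scale platform corners z .028 top
for p in f(90,20,350,185,5),f(327,70,350,185,5),f(285,293,350,185,5),f(57,247,350,185,5): print('plat',ray("top",p,.028))
print('jar',ray("top",(120,138),.095),'tray',ray("top",(372,147),.02))
```

```text
copper (262.8, 162.2) [ 0.67763689 -0.0276888   0.08      ] [ 0.679345   -0.02624712  0.08      ]
steel (400.2, 209.8) [ 0.55287103 -0.33423837  0.108     ] [ 0.55412899 -0.33421335  0.108     ]
flange (124.8, 220.4) [0.54549701 0.29191416 0.098     ] None
griptop (115.8, 217.0) [0.54724076 0.29598305 0.155     ] [0.54660229 0.29277012 0.155     ]
[0.55407797 0.05987316 0.12      ]
[ 0.5529547  -0.02959989  0.12      ]
[ 0.33449084 -0.02264467  0.12      ]
[0.33459502 0.06598511 0.12      ]
s [ 0.55475789 -0.02430404  0.12      ]
s [ 0.33588144 -0.02135831  0.12      ]
s [0.33843849 0.06594512 0.12      ]
s [0.55626361 0.05951473 0.12      ]
plat [ 0.61664699 -0.28596939  0.028     ]
plat [ 0.58884217 -0.40059006  0.028     ]
plat [ 0.48053855 -0.37122094  0.028     ]
plat [ 0.50548363 -0.26249666  0.028     ]
jar [0.74097881 0.30734036 0.095     ] tray [ 0.72385998 -0.30638612  0.02      ]
```

```bash
cat >> h.py <<'E'
from scipy.spatial.transform import Rotation as Ro
def R0(): return Ro.from_rotvec(r.observe()["tcp_rot"]).as_matrix()
def rel(target):
    o=r.observe();R=Ro.from_rotvec(o["tcp_rot"]).as_matrix()
    print("tcp",np.round(o["tcp_pos"],4),"shift cm",np.round(100*R.T@(np.array(target)-o["tcp_pos"]),2))
E
python3 - <<'E'
from h import *
print(R0())
rel([.6785,-.027,.20]); rel([.6785,-.027,.085])
t=cv2.cvtColor(cv2.imread('pics/top0.png'),4);s=cv2.cvtColor(cv2.imread('pics/side0.png'),4)
G=(0,255,0)
C=[.6785,-.027];S=[.5535,-.3342];F=[.5468,.2932]
def P(n): 
    L=[]
    for c,z in((C,0),(S,.028)): L+=[(proj(n,circ(c+[z+.08],.03)),G),(proj(n,circ(c+[z],.019)),(255,255,0))]
    L+=[(proj(n,circ(F+[.155],.013)),G),(proj(n,circ(F+[.098],.045)),G)]
    return L
A=[crop(t,225,135,80,60,5,'pics/x.png',P("top")),crop(t,360,185,80,60,5,'pics/x.png',P("top")),crop(s,180,180,80,60,5,'pics/x.png',P("side")),crop(s,230,105,80,60,5,'pics/x.png',P("side"))]
cv2.imwrite('pics/o1.png',np.vstack([np.hstack(A[:2]),np.hstack(A[2:])]))
A=[crop(t,95,190,80,60,5,'pics/x.png',P("top")),crop(s,230,280,80,60,5,'pics/x.png',P("side"))]
cv2.imwrite('pics/o2.png',np.hstack(A))
E
```

```text
[[-6.14682014e-04  4.44633753e-01 -8.95712257e-01]
 [ 1.91356811e-03 -8.95710264e-01 -4.44634076e-01]
 [-9.99997980e-01 -1.98731498e-03 -3.00259981e-04]]
tcp [ 0.2555 -0.5144  0.2294] shift cm [  3.01 -24.84 -59.56]
tcp [ 0.2555 -0.5144  0.2294] shift cm [ 14.51 -24.82 -59.56]
```

View pics/o1.png

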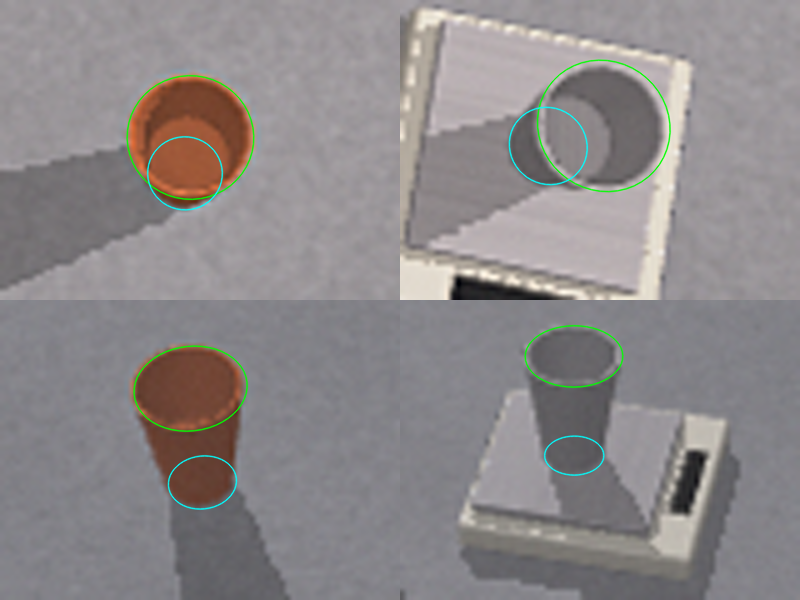

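View pics/o2.png

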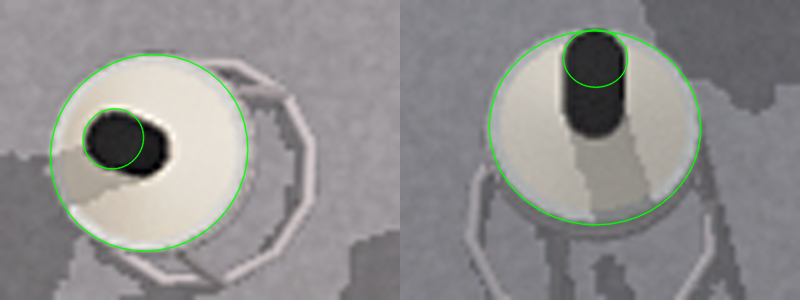

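Call:
{"api": "step_arm", "payload": {"steps": [[[0.3, -1, -2.4], [0, 0, 0], 0], [[0.8, -2.5, -6], [0, 0, 0], 0], [[1.2, -4, -9.6], [0, 0, 0], 0], [[1.5, -5.5, -13.2], [0, 0, 0], 0], [[1.8, -7, -16.8], [0, 0, 0], 0], [[2, -8.5, -20.4], [0, 0, 0], 0], [[2, -10, -24], [0, 0, 0], 0], [[2, -11.5, -27.6], [0, 0, 0], 0]]}}

```text
clock: 0.9
tcp_pos: [0.4522, -0.2877, 0.2098]
tcp_rot: [1.965, 0.462, -1.966]
force: [0.2, -0.2, 0.4]
width: 0.0939
```

Call:
{"api": "step_arm", "payload": {"steps": [[[0, -1.7, -4], [0, 0, 0], 0], [[0, -3.3, -8], [0, 0, 0], 0], [[0, -5, -12], [0, 0, 0], 0], [[0, -6.7, -16], [0, 0, 0], 0], [[0, -8.4, -20], [0, 0, 0], 0], [[0, -10, -24], [0, 0, 0], 0], [[0, -12, -28], [0, 0, 0], 0], [[0, -13, -31], [0, 0, 0], 0]]}}

```text
clock: 1.7
tcp_pos: [0.6723, -0.0321, 0.2096]
tcp_rot: [1.963, 0.464, -1.965]
force: [0.7, 0.0, 0.3]
width: 0.0943
```

Call:
{"api": "step_arm", "payload": {"steps": [[[0, 0, -0.5], [0, 0, 0], 0], [[0, 0, -0.5], [0, 0, 0], 0], [[0, 0, -0.5], [0, 0, 0], 0]]}}

```text
clock: 2.0
tcp_pos: [0.6752, -0.0337, 0.2098]
tcp_rot: [1.964, 0.46, -1.967]
force: [-1.1, 0.5, -0.1]
width: 0.094
```

Run:
```python
from h import *
print(R0()); rel([.6785,-.027,.085])
print(r.observe()["force"],r.observe()["qpos"])
t=r.get_image("top");crop(t,180,100,160,120,5,'pics/t1.png')
```

```text
[[-1.63026081e-03  4.43928256e-01 -8.96060849e-01]
 [-3.53315470e-04 -8.96062240e-01 -4.43928302e-01]
 [-9.99998609e-01 -4.07126753e-04  1.61766187e-03]]
tcp [ 0.6752 -0.0337  0.2098] shift cm [12.48 -0.45 -0.61]
[-1.10574855  0.49002639 -0.06224517] [-1.77431814e-01  4.34456523e-01  1.28853820e+00 -6.42794356e-04
  1.42014027e+00  9.33483261e-01]
```

View pics/t1.png

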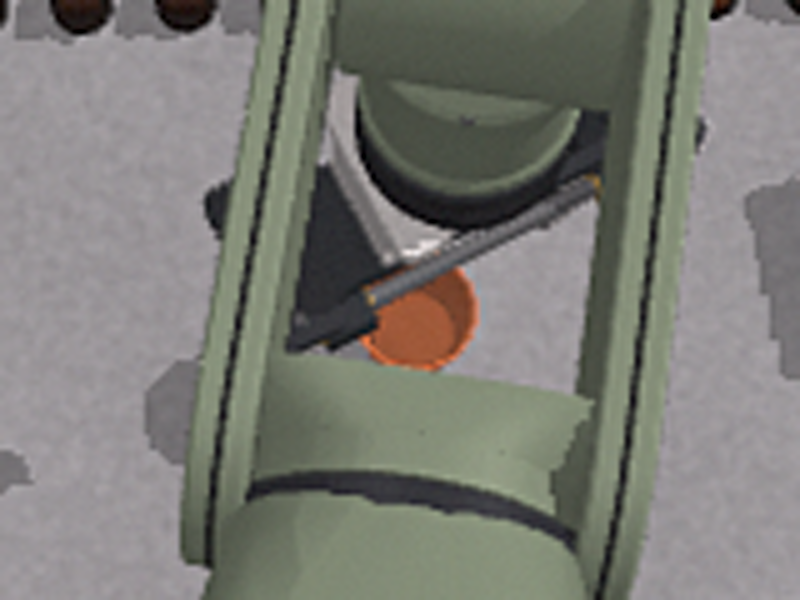

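Call:
{"api": "step_arm", "payload": {"steps": [[[1.5, -0.2, -0.3], [0, 0, 0], 0], [[3.5, -0.4, -0.6], [0, 0, 0], 0], [[5.5, -0.4, -0.6], [0, 0, 0], 0], [[7.5, -0.4, -0.6], [0, 0, 0], 0], [[9, -0.4, -0.6], [0, 0, 0], 0], [[10.5, -0.4, -0.6], [0, 0, 0], 0], [[11.5, -0.4, -0.6], [0, 0, 0], 0], [[12.3, -0.4, -0.6], [0, 0, 0], 0]]}}

```text
clock: 2.85
tcp_pos: [0.6795, -0.0267, 0.0865]
tcp_rot: [1.965, 0.461, -1.966]
force: [0.4, -0.5, 0.3]
width: 0.0938
```

Run:
```python
from h import *
print(R0()); rel([.6785,-.027,.085])
t=r.get_image("side");crop(t,160,140,120,90,6,'pics/s1.png')
```

```text
[[-4.28777347e-04  4.44414850e-01 -8.95820996e-01]
 [ 6.14770007e-05 -8.95821065e-01 -4.44414913e-01]
 [-9.99999906e-01 -2.45627435e-04  3.56786487e-04]]
tcp [ 0.6795 -0.0267  0.0865] shift cm [ 0.15 -0.02  0.1 ]
```

View pics/s1.png

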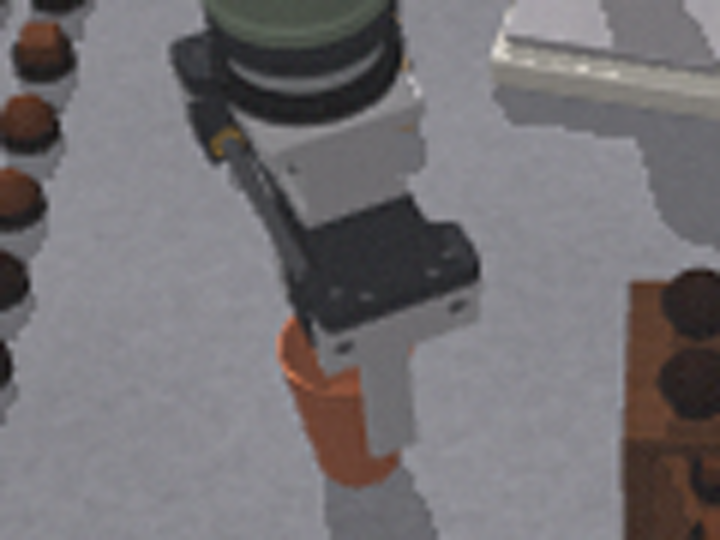

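Call:
{"api": "step_arm", "payload": {"steps": [[[0, 0, 0], [0, 0, 0], 0.2], [[0, 0, 0], [0, 0, 0], 0.3], [[0, 0, 0], [0, 0, 0], 0.4], [[0, 0, 0], [0, 0, 0], 0.5], [[0, 0, 0], [0, 0, 0], 0.5], [[0, 0, 0], [0, 0, 0], 0.5], [[0, 0, 0], [0, 0, 0], 0.5], [[0, 0, 0], [0, 0, 0], 0.5]], "grip_force": 25}}

```text
clock: 3.7
tcp_pos: [0.6802, -0.0267, 0.0881]
tcp_rot: [1.966, 0.46, -1.964]
force: [0.9, -1.0, 2.0]
width: 0.0585
```

Call:
{"api": "step_arm", "payload": {"steps": [[[-0.3, 0, 0], [0, 0, 0], 0.5], [[-0.8, 0, 0], [0, 0, 0], 0.5], [[-1.6, 0, 0], [0, 0, 0], 0.5], [[-2.6, 0, 0], [0, 0, 0], 0.5], [[-3.6, 0, 0], [0, 0, 0], 0.5], [[-4.6, 0, 0], [0, 0, 0], 0.5], [[-5, 0, 0], [0, 0, 0], 0.5], [[-5, 0, 0], [0, 0, 0], 0.5]]}}

```text
clock: 4.5
tcp_pos: [0.6805, -0.0267, 0.139]
tcp_rot: [1.967, 0.46, -1.963]
force: [0.4, 0.8, -1.9]
width: 0.0588
```

Run:
```python
from h import *
rel([.6785,-.027,.085])
t=r.get_image("side");crop(t,160,120,120,90,6,'pics/s2.png')
```

```text
tcp [ 0.6805 -0.0267  0.139 ] shift cm [ 5.4  -0.07  0.2 ]
```

View pics/s2.png

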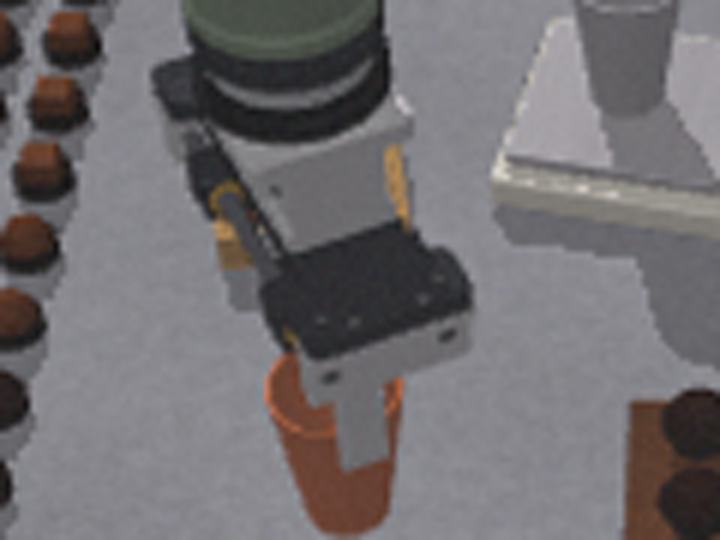

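Run:
```python
from h import *
rel([.555,-.334,.245]);
```

```text
tcp [ 0.68   -0.0266  0.1381] shift cm [-10.7   21.99  24.85]
```

Call:
{"api": "step_arm", "payload": {"steps": [[[-1.5, 0, 0], [0, 0, 0], 0.5], [[-3.5, 0, 0], [0, 0, 0], 0.5], [[-5.5, 0, 0], [0, 0, 0], 0.5], [[-7.5, 0.5, 0.6], [0, 0, 0], 0.5], [[-9, 1.5, 1.7], [0, 0, 0], 0.5], [[-10.2, 3, 3.4], [0, 0, 0], 0.5], [[-10.7, 5, 5.7], [0, 0, 0], 0.5], [[-10.7, 7, 8], [0, 0, 0], 0.5]]}}

```text
clock: 5.35
tcp_pos: [0.639, -0.1264, 0.2463]
tcp_rot: [1.966, 0.459, -1.963]
force: [1.5, 0.3, -1.6]
width: 0.0585
```

Call:
{"api": "step_arm", "payload": {"steps": [[[0, 2, 2.3], [0, 0, 0], 0.5], [[0, 4, 4.6], [0, 0, 0], 0.5], [[0, 6, 6.9], [0, 0, 0], 0.5], [[0, 8, 9], [0, 0, 0], 0.5], [[0, 10, 11.3], [0, 0, 0], 0.5], [[0, 12, 13.6], [0, 0, 0], 0.5], [[0, 13.5, 15.4], [0, 0, 0], 0.5], [[0, 14.5, 16.5], [0, 0, 0], 0.5]]}}

```text
clock: 6.15
tcp_pos: [0.5542, -0.3304, 0.2446]
tcp_rot: [1.966, 0.459, -1.967]
force: [-0.3, 0.6, -1.7]
width: 0.0581
```

Call:
{"api": "step_arm", "payload": {"steps": [[[0, 0.4, 0.3], [0, 0, 0], 0.5], [[0, 0.4, 0.3], [0, 0, 0], 0.5], [[0, 0.4, 0.3], [0, 0, 0], 0.5], [[0, 0.4, 0.3], [0, 0, 0], 0.5]]}}

```text
clock: 6.55
tcp_pos: [0.5554, -0.3318, 0.2444]
tcp_rot: [1.965, 0.463, -1.964]
force: [-0.1, 1.1, -2.2]
width: 0.0586
```

Run:
```python
from h import *
rel([.555,-.334,.245]);
S=[.5535,-.3342]
for n,a in (("side",(215,40,110,110)),("top",(330,140,120,110))):
  crop(r.get_image(n),*a,5,f'pics/{n}3.png',[(proj(n,circ(S+[.108],.03)),(0,255,0))])
```

```text
tcp [ 0.5554 -0.3318  0.2444] shift cm [-0.06  0.18  0.14]
```

View pics/side3.png

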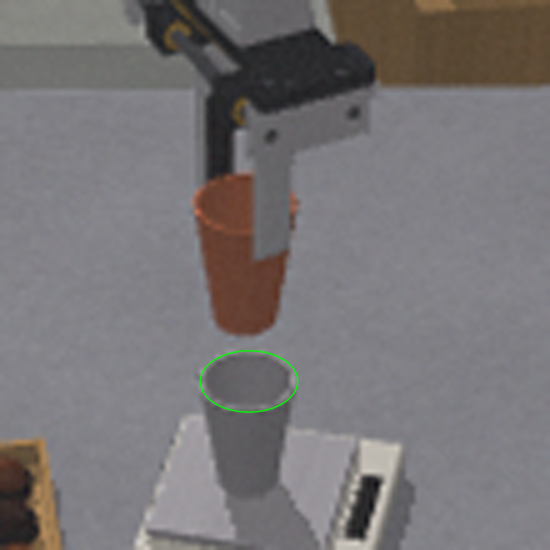

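View pics/top3.png

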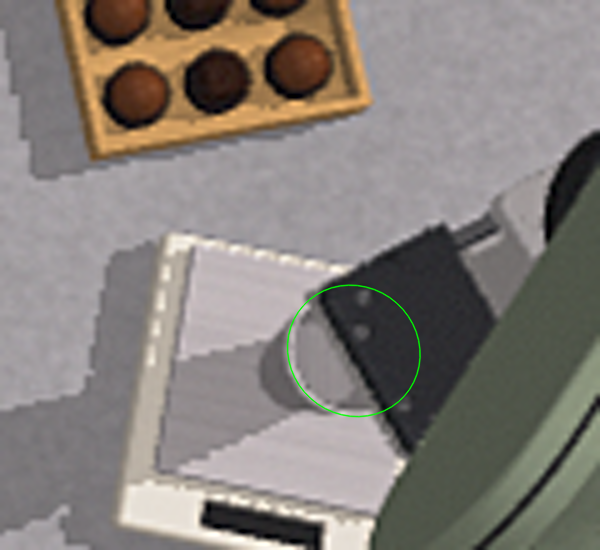

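Run:
```python
from h import *
im=cv2.cvtColor(cv2.imread('pics/side3.png'),4)
o=r.observe()["tcp_pos"];print(o)
L=[]
for z,rad in((o[2]-.008,.03),(o[2]-.088,.019)):
    p=(proj("side",circ([.554,-.3318,z],rad))-[215,40]+.5)*5-.5
    L.append((p,(0,255,0)))
crop(im,150,150,200,300,2,'pics/s4.png',L)
# steel bottom from both
```

```text
[ 0.5553989  -0.3319459   0.24444697]
```

View pics/s4.png

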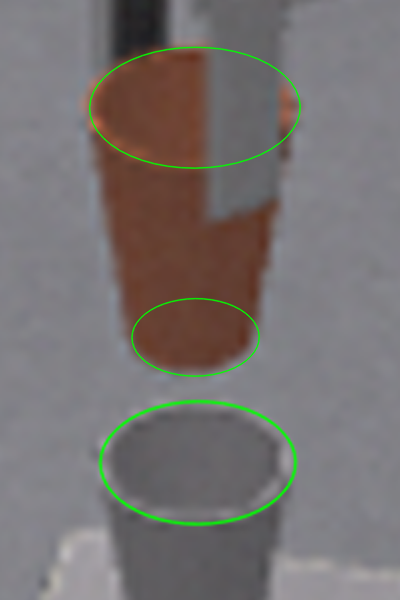

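Call:
{"api": "step_arm", "payload": {"steps": [[[0.5, 0.15, 0.17], [0, 0, 0], 0.5], [[1.5, 0.15, 0.17], [0, 0, 0], 0.5], [[2.5, 0.15, 0.17], [0, 0, 0], 0.5], [[3.5, 0.15, 0.17], [0, 0, 0], 0.5], [[4.5, 0.15, 0.17], [0, 0, 0], 0.5], [[5.5, 0.15, 0.17], [0, 0, 0], 0.5], [[6.3, 0.15, 0.17], [0, 0, 0], 0.5], [[6.5, 0.15, 0.17], [0, 0, 0], 0.5]]}}

```text
clock: 7.45
tcp_pos: [0.5534, -0.3346, 0.1777]
tcp_rot: [1.964, 0.463, -1.968]
force: [0.2, 0.4, -2.6]
width: 0.0584
```

Call:
{"api": "step_arm", "payload": {"steps": [[[0.3, 0, 0], [0, 0, 0], 0.5], [[0.7, 0, 0], [0, 0, 0], 0.5], [[1.1, 0, 0], [0, 0, 0], 0.5], [[1.5, 0, 0], [0, 0, 0], 0.5], [[1.9, 0, 0], [0, 0, 0], 0.5], [[2.2, 0, 0], [0, 0, 0], 0.5], [[2.4, 0, 0], [0, 0, 0], 0.5], [[2.4, 0, 0], [0, 0, 0], 0.5]]}}

```text
clock: 8.25
tcp_pos: [0.5539, -0.3349, 0.155]
tcp_rot: [1.965, 0.462, -1.966]
force: [-0.1, -0.5, -1.8]
width: 0.0583
```

Run:
```python
from h import *
rel([.555,-.334,.146]);
for n,a in (("side",(215,70,110,110)),):
  crop(r.get_image(n),*a,5,f'pics/{n}5.png')
```

```text
tcp [ 0.5539 -0.3349  0.155 ] shift cm [ 0.9  -0.03 -0.14]
```

View pics/side5.png

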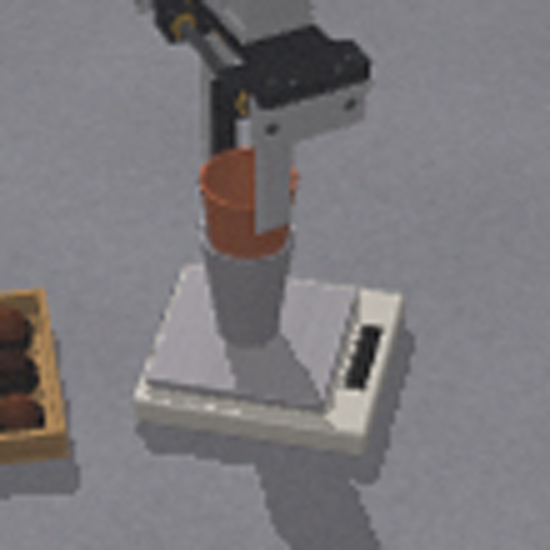

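Call:
{"api": "step_arm", "payload": {"steps": [[[0.2, 0, 0], [0, 0, 0], 0.5], [[0.4, 0, 0], [0, 0, 0], 0.5], [[0.6, 0, 0], [0, 0, 0], 0.5], [[0.7, 0, 0], [0, 0, 0], 0.5], [[0.8, 0, 0], [0, 0, 0], 0.5], [[0.85, 0, 0], [0, 0, 0], 0.5]]}}

```text
clock: 8.9
tcp_pos: [0.554, -0.335, 0.1468]
tcp_rot: [1.965, 0.461, -1.965]
force: [0.2, -0.1, -1.4]
width: 0.0586
```

Call:
{"api": "step_arm", "payload": {"steps": [[[0.05, 0, 0], [0, 0, 0], 0.5], [[0.1, 0, 0], [0, 0, 0], 0.5], [[0.15, 0, 0], [0, 0, 0], 0.5], [[0.15, 0, 0], [0, 0, 0], 0.5]]}}

```text
clock: 9.3
tcp_pos: [0.5544, -0.3349, 0.1464]
tcp_rot: [1.966, 0.461, -1.965]
force: [-1.2, 2.0, 4.0]
width: 0.0585
```

Call:
{"api": "step_arm", "payload": {"steps": [[[0, 0, 0], [0, 0, 0], 0.37], [[0, 0, 0], [0, 0, 0], 0.35], [[0, 0, 0], [0, 0, 0], 0.32], [[0, 0, 0], [0, 0, 0], 0.25], [[0, 0, 0], [0, 0, 0], 0.15], [[0, 0, 0], [0, 0, 0], 0], [[0, 0, 0], [0, 0, 0], 0], [[0, 0, 0], [0, 0, 0], 0]]}}

```text
clock: 10.1
tcp_pos: [0.5541, -0.3351, 0.1454]
tcp_rot: [1.965, 0.461, -1.965]
force: [0.5, -0.5, -0.9]
width: 0.0931
```

Call:
{"api": "step_arm", "payload": {"steps": [[[-0.5, 0, 0], [0, 0, 0], 0], [[-1.5, 0, 0], [0, 0, 0], 0], [[-3, 0, 0], [0, 0, 0], 0], [[-5, 0, 0], [0, 0, 0], 0], [[-8, 0, 0], [0, 0, 0], 0], [[-11, 0, 0], [0, 0, 0], 0], [[-14, 0, 0], [0, 0, 0], 0], [[-16, 0, 0], [0, 0, 0], 0]]}}

```text
clock: 10.9
tcp_pos: [0.5549, -0.3357, 0.3106]
tcp_rot: [1.967, 0.456, -1.96]
force: [-0.2, 0.5, -0.5]
width: 0.0939
```

Call:
{"api": "step_arm", "payload": {"steps": [[[0, -2, -1], [0, 0, 0], 0], [[0, -5, -3], [0, 0, 0], 0], [[0, -9, -5], [0, 0, 0], 0], [[0, -13, -7], [0, 0, 0], 0], [[0, -17, -9], [0, 0, 0], 0], [[0, -20, -10], [0, 0, 0], 0], [[0, -22, -11], [0, 0, 0], 0], [[0, -22, -11], [0, 0, 0], 0]]}}

```text
clock: 11.7
tcp_pos: [0.555, -0.0864, 0.3076]
tcp_rot: [1.965, 0.464, -1.96]
force: [-0.4, -0.2, -0.5]
width: 0.0943
```

Run:
```python
from h import *
rel([.5468,.2932,.30]);
S=[.5535,-.3342]
for n,a in (("side",(215,70,110,110)),("top",(350,160,110,110))):
  i=r.get_image(n);cv2.imwrite(f'pics/{n}6f.png',i[:,:,::-1]);crop(i,*a,5,f'pics/{n}6.png',[(proj(n,circ(S+[.138],.03)),(0,255,0))])
```

```text
tcp [ 0.555  -0.0864  0.3076] shift cm [  0.76 -34.3  -16.29]
```

View pics/side6.png

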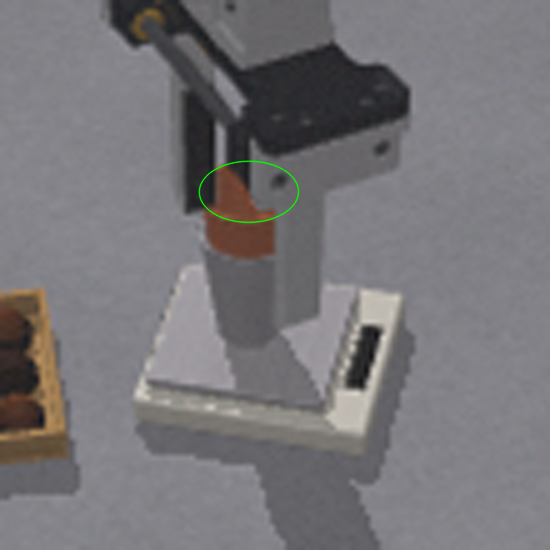

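View pics/top6.png

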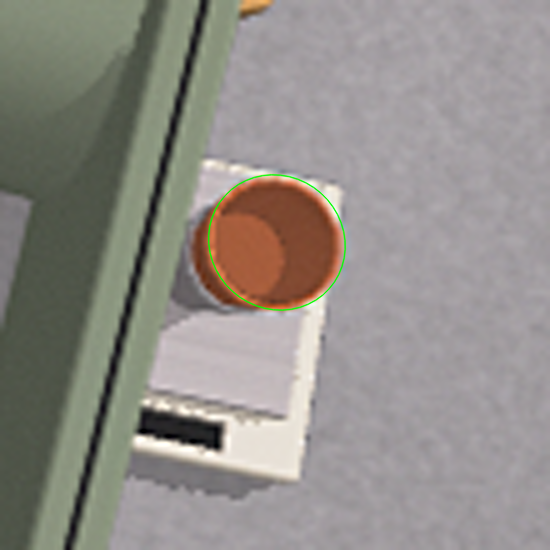

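Call:
{"api": "step_arm", "payload": {"steps": [[[0, -3, -1.4], [0, 0, 0], 0], [[0, -7, -3.3], [0, 0, 0], 0], [[0, -11, -5.2], [0, 0, 0], 0], [[0, -15, -7.1], [0, 0, 0], 0], [[0, -19, -9], [0, 0, 0], 0], [[0, -23, -10.9], [0, 0, 0], 0], [[0, -27, -12.8], [0, 0, 0], 0], [[0, -30, -14.3], [0, 0, 0], 0]]}}

```text
clock: 12.6
tcp_pos: [0.5502, 0.2442, 0.306]
tcp_rot: [1.967, 0.46, -1.965]
force: [-0.2, -0.3, 0.6]
width: 0.094
```

Call:
{"api": "step_arm", "payload": {"steps": [[[0, -2, -1], [0, 0, 0], 0], [[0, -3.5, -1.7], [0, 0, 0], 0], [[0, -4, -1.9], [0, 0, 0], 0], [[0, -4, -1.9], [0, 0, 0], 0], [[0, -4, -1.9], [0, 0, 0], 0]]}}

```text
clock: 13.1
tcp_pos: [0.5491, 0.2862, 0.3055]
tcp_rot: [1.966, 0.459, -1.966]
force: [0.8, 0.2, 0.6]
width: 0.0944
```

Run:
```python
from h import *
print(r.observe()["qpos"]);rel([.5468,.2932,.129]);
for n in ("side","top"):
  i=r.get_image(n);cv2.imwrite(f'pics/{n}7f.png',i[:,:,::-1])
```

```text
[ 3.41062084e-01  2.55400537e-01  1.32846308e+00 -6.58311435e-04
  1.55792978e+00  1.45257694e+00]
tcp [0.5491 0.2862 0.3055] shift cm [17.65 -0.75 -0.11]
```

View pics/side7f.png

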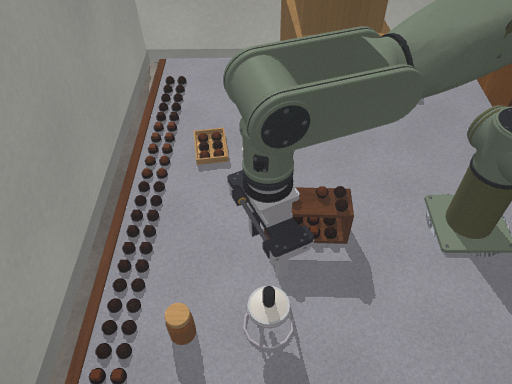

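View pics/top7f.png

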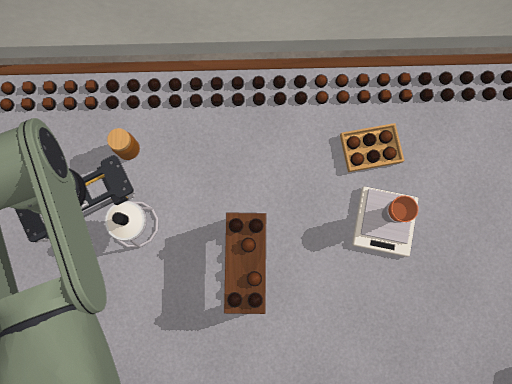

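Call:
{"api": "step_arm", "payload": {"steps": [[[2, -0.4, 0], [0, 0, 0], 0], [[5, -0.7, -0.1], [0, 0, 0], 0], [[8, -0.7, -0.1], [0, 0, 0], 0], [[10, -0.7, -0.1], [0, 0, 0], 0], [[11.5, -0.7, -0.1], [0, 0, 0], 0], [[12.5, -0.7, -0.1], [0, 0, 0], 0], [[13, -0.7, -0.1], [0, 0, 0], 0], [[13, -0.7, -0.1], [0, 0, 0], 0]]}}

```text
clock: 14.0
tcp_pos: [0.5466, 0.294, 0.1754]
tcp_rot: [1.965, 0.461, -1.965]
force: [0.2, 0.9, 0.2]
width: 0.0939
```

Run:
```python
from h import *
rel([.5468,.2932,.139]);print(R0())
for n,a in (("side",(215,200,120,120)),("top",(70,150,110,110))):
  i=r.get_image(n);crop(i,*a,5,f'pics/{n}8.png')
t=cv2.cvtColor(cv2.imread('pics/top7f.png'),4)
S=[.5535,-.3342]
crop(t,360,180,80,60,8,'pics/t8.png',[(proj('top',circ(S+[.138],.03)),(0,255,0))])
```

```text
tcp [0.5466 0.294  0.1754] shift cm [3.64 0.08 0.02]
[[-2.86298472e-05  4.44411004e-01 -8.95823006e-01]
 [-3.30531658e-05 -8.95823007e-01 -4.44411003e-01]
 [-9.99999999e-01  1.68863673e-05  4.03364664e-05]]
```

View pics/side8.png

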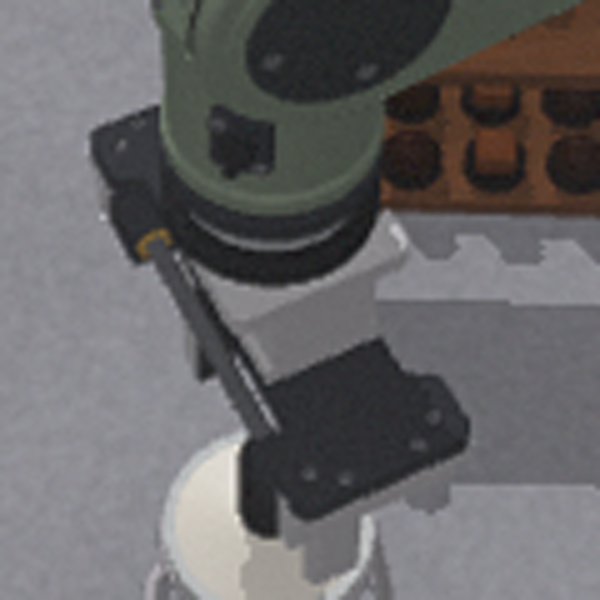

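View pics/top8.png

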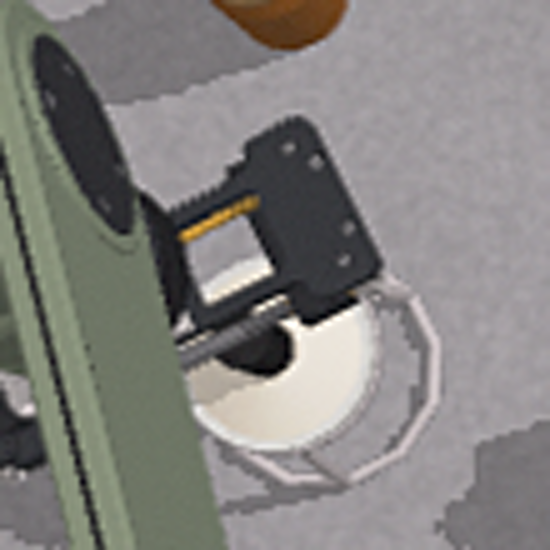

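View pics/t8.png

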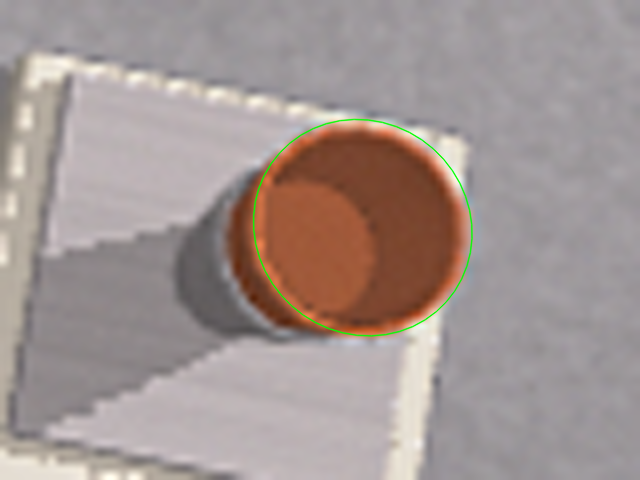

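Call:
{"api": "step_arm", "payload": {"steps": [[[1, 0, 0], [0, 0, 0], 0], [[2, 0, 0], [0, 0, 0], 0], [[2.8, 0.05, 0], [0, 0, 0], 0], [[3.4, 0.08, 0], [0, 0, 0], 0], [[3.6, 0.08, 0], [0, 0, 0], 0], [[3.6, 0.08, 0], [0, 0, 0], 0], [[3.6, 0.08, 0], [0, 0, 0], 0]]}}

```text
clock: 14.8
tcp_pos: [0.5471, 0.2935, 0.1397]
tcp_rot: [1.966, 0.461, -1.965]
force: [0.7, 0.4, 0.1]
width: 0.0937
```

Call:
{"api": "step_arm", "payload": {"steps": [[[0, 0, 0], [0, 0, 0], 0.3], [[0, 0, 0], [0, 0, 0], 0.5], [[0, 0, 0], [0, 0, 0], 0.6], [[0, 0, 0], [0, 0, 0], 0.7], [[0, 0, 0], [0, 0, 0], 0.8], [[0, 0, 0], [0, 0, 0], 0.9], [[0, 0, 0], [0, 0, 0], 0.9], [[0, 0, 0], [0, 0, 0], 0.9]], "grip_force": 40}}

```text
clock: 15.6
tcp_pos: [0.5468, 0.2935, 0.1394]
tcp_rot: [1.965, 0.461, -1.965]
force: [-0.4, -0.0, 0.5]
width: 0.0336
```

Call:
{"api": "step_arm", "payload": {"steps": [[[0, 0, 0], [0, 0, 0], 0.9], [[0, 0, 0], [0, 0, 0], 0.9]]}}

```text
clock: 15.8
tcp_pos: [0.5469, 0.2932, 0.1394]
tcp_rot: [1.965, 0.461, -1.965]
force: [-0.2, -1.5, -0.9]
width: 0.0257
```

Call:
{"api": "step_arm", "payload": {"steps": [[[0, 0, 0], [0, 0, 0], 0.9], [[-0.3, 0, 0], [0, 0, 0], 0.9], [[-0.8, 0, 0], [0, 0, 0], 0.9], [[-1.6, 0, 0], [0, 0, 0], 0.9], [[-2.6, 0, 0], [0, 0, 0], 0.9], [[-3.6, 0, 0], [0, 0, 0], 0.9], [[-4.6, 0, 0], [0, 0, 0], 0.9], [[-5.6, 0, 0], [0, 0, 0], 0.9]]}}

```text
clock: 16.6
tcp_pos: [0.5471, 0.2936, 0.1968]
tcp_rot: [1.966, 0.461, -1.964]
force: [0.6, 0.0, -3.3]
width: 0.0256
```

Call:
{"api": "step_arm", "payload": {"steps": [[[-1, 0, 0], [0, 0, 0], 0.9], [[-2.2, 0, 0], [0, 0, 0], 0.9], [[-3.7, 0, 0], [0, 0, 0], 0.9], [[-5.5, 0, 0], [0, 0, 0], 0.9], [[-7.5, 0, 0], [0, 0, 0], 0.9], [[-9.5, 0, 0], [0, 0, 0], 0.9], [[-11.5, 0, 0], [0, 0, 0], 0.9], [[-13, 0, 0], [0, 0, 0], 0.9]]}}

```text
clock: 17.4
tcp_pos: [0.5473, 0.2936, 0.3281]
tcp_rot: [1.968, 0.461, -1.963]
force: [0.0, -0.8, -3.7]
width: 0.0256
```

Call:
{"api": "step_arm", "payload": {"steps": [[[-0.3, 0, 0], [0, 0, 0], 0.9], [[-0.3, 0, 0], [0, 0, 0], 0.9], [[-0.3, 0, 0], [0, 0, 0], 0.9]]}}

```text
clock: 17.7
tcp_pos: [0.5462, 0.2932, 0.3271]
tcp_rot: [1.963, 0.461, -1.968]
force: [0.2, -0.1, -4.3]
width: 0.0252
```

Run:
```python
from h import *
o=r.observe()["tcp_pos"];z=o[2]-.1244;T=[o[0],o[1]]  # tip z
print(z)
rel([.5535,-.3342,.325]);print(R0())
L={n:[(proj(n,circ(T+[z+h],q)),(0,255,0)) for h,q in((0,.006),(.079,.045),(.03,.006))] for n in("side","top")}
for n,a in (("side",(190,140,150,120)),("top",(20,150,150,120))):
  i=r.get_image(n);crop(i,*a,5,f'pics/{n}9.png',L[n])
```

```text
0.20270749833139873
tcp [0.5462 0.2932 0.3271] shift cm [ 0.26 56.52 27.25]
[[-2.29708733e-03  4.44643518e-01 -8.95704675e-01]
 [-8.00001322e-04 -8.95707569e-01 -4.44642902e-01]
 [-9.99997042e-01 -3.04818654e-04  2.41323391e-03]]
```

View pics/side9.png

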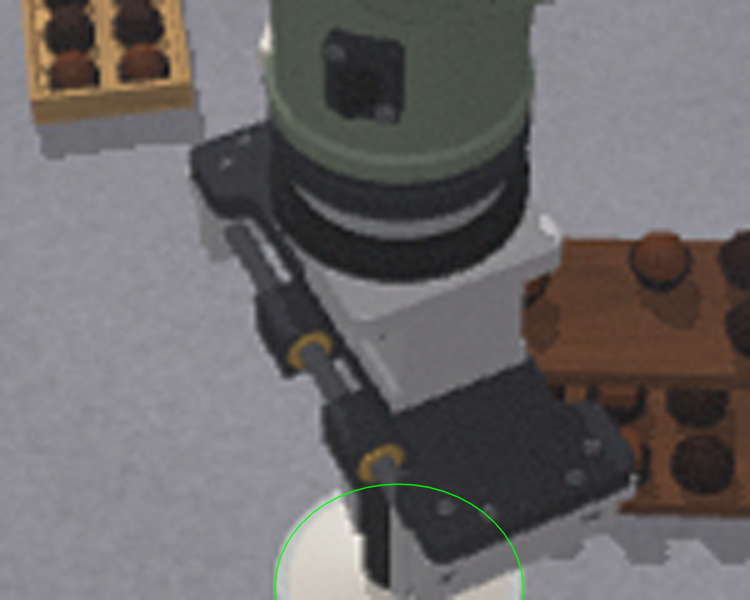

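View pics/top9.png

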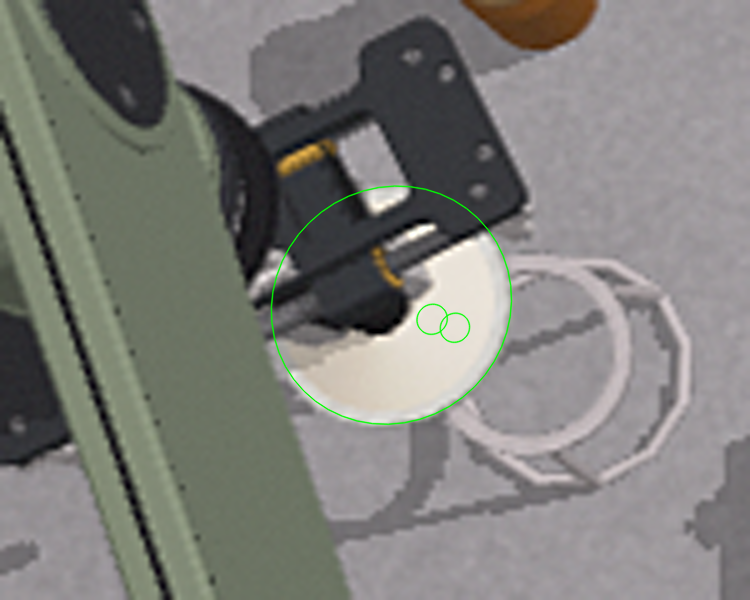

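Call:
{"api": "step_arm", "payload": {"steps": [[[0, 0.5, 0.24], [0, 0, 0], 0.9], [[0, 1.5, 0.7], [0, 0, 0], 0.9], [[0, 3.5, 1.7], [0, 0, 0], 0.9], [[0, 6, 2.9], [0, 0, 0], 0.9], [[0, 9, 4.3], [0, 0, 0], 0.9], [[0, 12, 5.8], [0, 0, 0], 0.9], [[0, 15, 7.2], [0, 0, 0], 0.9], [[0, 18, 8.7], [0, 0, 0], 0.9]]}}

```text
clock: 18.6
tcp_pos: [0.5486, 0.0914, 0.3284]
tcp_rot: [1.965, 0.46, -1.965]
force: [0.0, -0.9, -4.2]
width: 0.0253
```

Call:
{"api": "step_arm", "payload": {"steps": [[[0, 3, 1.4], [0, 0, 0], 0.9], [[0, 6, 2.9], [0, 0, 0], 0.9], [[0, 9, 4.3], [0, 0, 0], 0.9], [[0, 12, 5.8], [0, 0, 0], 0.9], [[0, 15, 7.2], [0, 0, 0], 0.9], [[0, 18, 8.7], [0, 0, 0], 0.9], [[0, 20.5, 9.9], [0, 0, 0], 0.9], [[0, 22, 10.6], [0, 0, 0], 0.9]]}}

```text
clock: 19.4
tcp_pos: [0.551, -0.1535, 0.3283]
tcp_rot: [1.966, 0.458, -1.967]
force: [0.1, -0.5, -3.9]
width: 0.0249
```

Call:
{"api": "step_arm", "payload": {"steps": [[[0, 1.5, 0.7], [0, 0, 0], 0.9], [[0, 3.5, 1.7], [0, 0, 0], 0.9], [[0, 6, 2.9], [0, 0, 0], 0.9], [[0, 9, 4.3], [0, 0, 0], 0.9], [[0, 11.5, 5.5], [0, 0, 0], 0.9], [[0, 13.5, 6.5], [0, 0, 0], 0.9], [[0, 14.8, 7.1], [0, 0, 0], 0.9], [[0, 15.3, 7.4], [0, 0, 0], 0.9]]}}

```text
clock: 20.2
tcp_pos: [0.5535, -0.3216, 0.3281]
tcp_rot: [1.966, 0.461, -1.966]
force: [0.5, 0.4, -3.9]
width: 0.0257
```

Run:
```python
from h import *
rel([.5535,-.3342,.325]);print(r.observe()["width"],r.observe()["force"])
for n in ("side","top"):
  i=r.get_image(n);cv2.imwrite(f'pics/{n}10f.png',i[:,:,::-1])
```

```text
tcp [ 0.5535 -0.3216  0.3281] shift cm [0.31 1.13 0.56]
0.025688380408585197 [ 0.46057587  0.42732587 -3.94650155]
```

View pics/side10f.png

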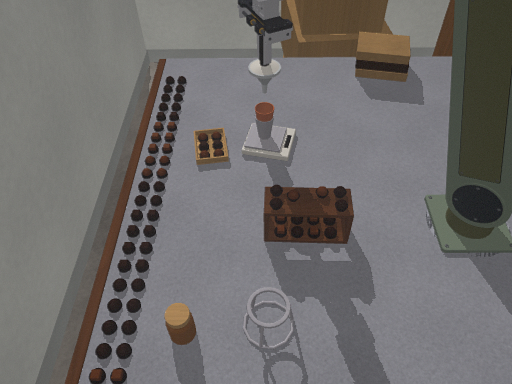

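View pics/top10f.png

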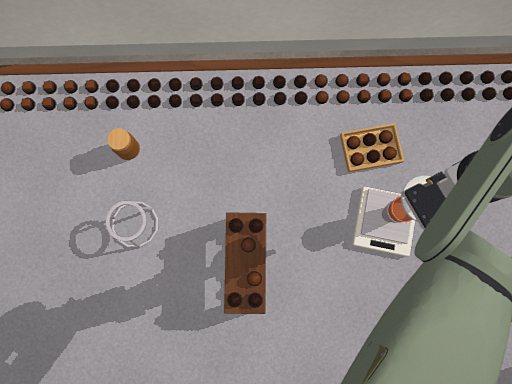

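Run:
```python
from h import *
o=r.observe()["tcp_pos"];z=o[2]-.1244;T=[o[0],o[1]];G=(0,255,0);S=[.5535,-.3342]
L=[(proj("side",circ(T+[z+h],q)),G) for h,q in((0,.006),(.079,.045),(.03,.006))]+[(proj("side",circ(S+[h],q)),G) for h,q in((.138,.03),(.108,.03),(.028,.019))]
i=r.get_image("side");crop(i,215,35,100,125,5,'pics/s11.png',L)
rel([.5535,-.3342,.325])
```

```text
tcp [ 0.5537 -0.3199  0.3283] shift cm [0.33 1.27 0.65]
```

View pics/s11.png

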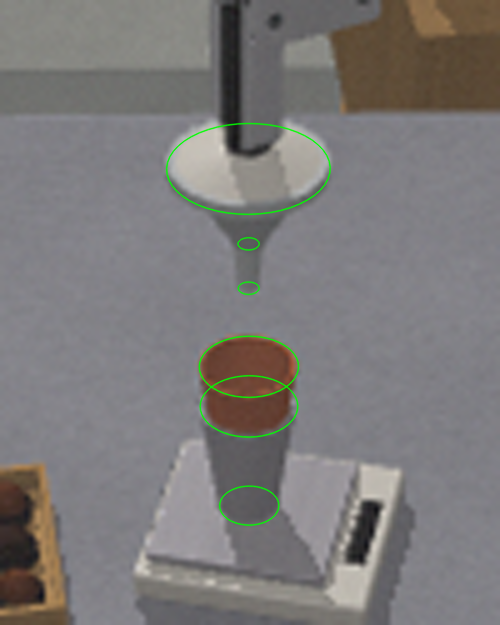

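Call:
{"api": "step_arm", "payload": {"steps": [[[0, 0.3, 0.15], [0, 0, 0], 0.9], [[0, 0.7, 0.4], [0, 0, 0], 0.9], [[0, 1.1, 0.6], [0, 0, 0], 0.9], [[0, 1.3, 0.65], [0, 0, 0], 0.9], [[0, 1.3, 0.65], [0, 0, 0], 0.9], [[0, 1.3, 0.65], [0, 0, 0], 0.9]]}}

```text
clock: 20.95
tcp_pos: [0.5535, -0.3351, 0.3284]
tcp_rot: [1.965, 0.461, -1.965]
force: [-0.9, -0.3, -4.7]
width: 0.025
```

Call:
{"api": "step_arm", "payload": {"steps": [[[0.4, 0, 0], [0, 0, 0], 0.9], [[1, 0, 0], [0, 0, 0], 0.9], [[1.7, 0, 0], [0, 0, 0], 0.9], [[2.4, 0, 0], [0, 0, 0], 0.9], [[3, 0, 0], [0, 0, 0], 0.9], [[3.4, 0, 0], [0, 0, 0], 0.9], [[3.5, 0, 0], [0, 0, 0], 0.9], [[3.5, 0, 0], [0, 0, 0], 0.9]]}}

```text
clock: 21.75
tcp_pos: [0.5535, -0.3351, 0.2933]
tcp_rot: [1.965, 0.461, -1.965]
force: [-0.2, -0.4, -3.3]
width: 0.0254
```

```bash
cat > v.py <<'E'
from h import *
import sys
o=r.observe()["tcp_pos"];z=o[2]-.1244;T=[o[0],o[1]];G=(0,255,0);S=[.5535,-.3342]
print("tip z",z,R0()[:,0])
L={n:[(proj(n,circ(T+[z+h],q)),G) for h,q in((0,.006),(.079,.045))]+[(proj(n,circ(S+[h],q)),G) for h,q in((.138,.03),)] for n in("side","top")}
crop(r.get_image("side"),215,50,100,100,6,f'pics/s{sys.argv[1]}.png',L["side"])
crop(r.get_image("top"),350,150,120,100,6,f'pics/t{sys.argv[1]}.png',L["top"])
rel([.5535,-.3342,.2784])
E
python3 v.py 12
```

```text
tip z 0.1688943437234215 [-1.23374860e-04  1.57614444e-04 -9.99999980e-01]
tcp [ 0.5537 -0.3353  0.2939] shift cm [ 1.55 -0.11 -0.03]
```

View pics/s12.png

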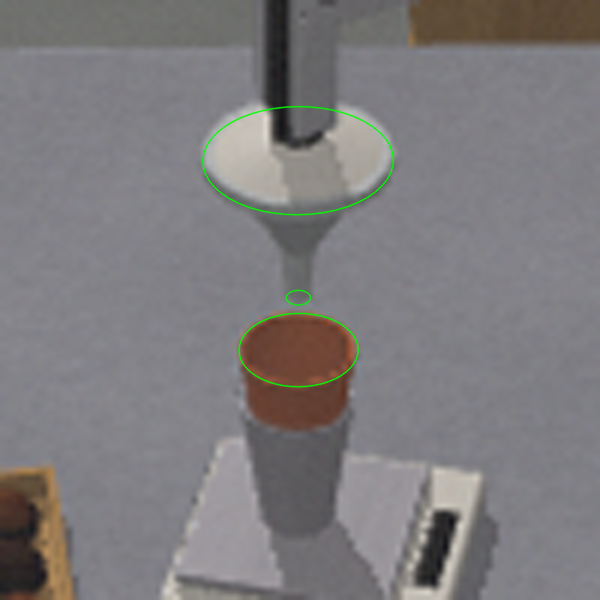

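View pics/t12.png

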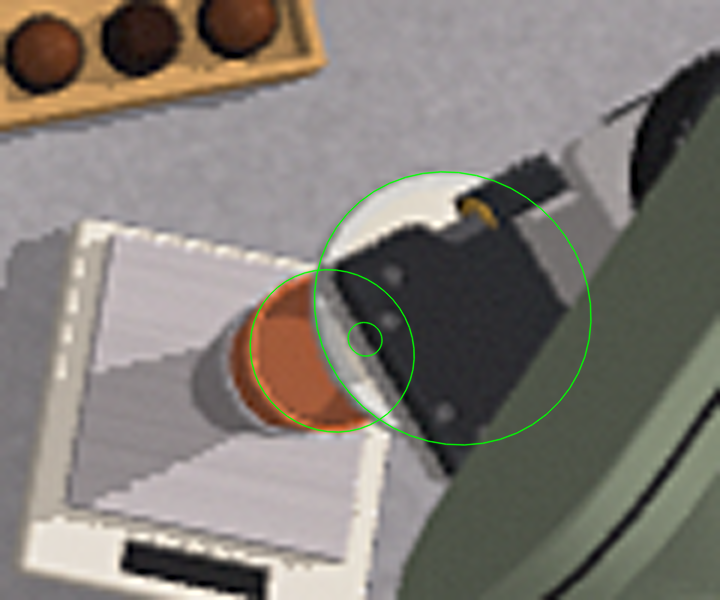

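Call:
{"api": "step_arm", "payload": {"steps": [[[0.3, -0.1, 0], [0, 0, 0], 0.9], [[0.6, -0.1, 0], [0, 0, 0], 0.9], [[0.9, -0.1, 0], [0, 0, 0], 0.9], [[1.2, -0.1, 0], [0, 0, 0], 0.9], [[1.4, -0.1, 0], [0, 0, 0], 0.9], [[1.5, -0.1, 0], [0, 0, 0], 0.9], [[1.5, -0.1, 0], [0, 0, 0], 0.9], [[1.5, -0.1, 0], [0, 0, 0], 0.9]]}}

```text
clock: 22.65
tcp_pos: [0.5532, -0.3343, 0.2785]
tcp_rot: [1.965, 0.461, -1.965]
force: [0.3, 0.1, -3.9]
width: 0.0257
```

Call:
{"api": "step_arm", "payload": {"steps": [[[0, 0, 0], [0, 0, 0], 0.9], [[0, 0, 0], [0, 0, 0], 0.9], [[0, 0, 0], [0, 0, 0], 0.9], [[0, 0, 0], [0, 0, 0], 0.9], [[0, 0, 0], [0, 0, 0], 0.9]]}}

```text
clock: 23.15
tcp_pos: [0.5531, -0.3342, 0.2785]
tcp_rot: [1.965, 0.461, -1.965]
force: [0.1, -0.3, -4.0]
width: 0.0254
```

```bash
python3 v.py 13
```

```text
tip z 0.1540690877062209 [ 4.75075262e-05  1.40647450e-05 -9.99999999e-01]
tcp [ 0.5531 -0.3342  0.2784] shift cm [ 0.    0.02 -0.04]
```

View pics/s13.png

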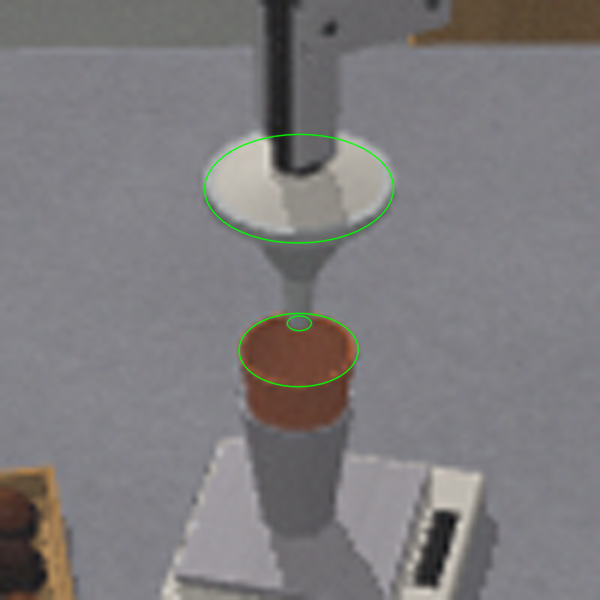

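View pics/t13.png

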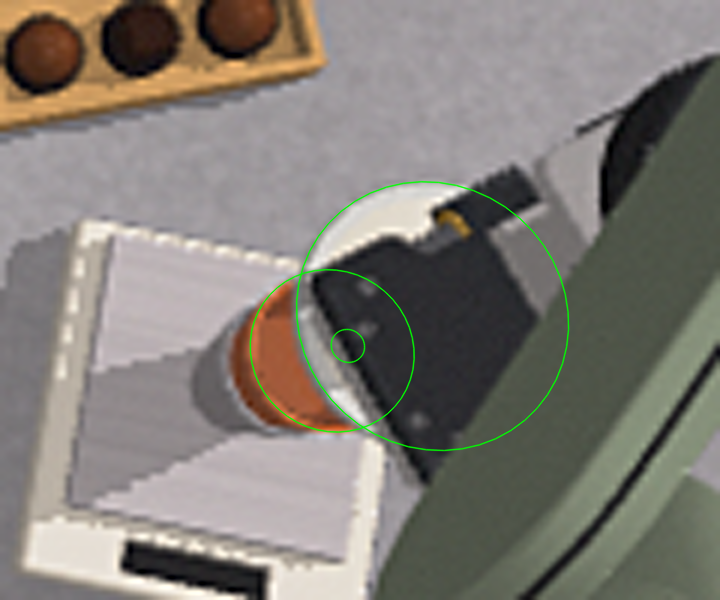

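Run:
```python
from h import *
print(r.observe()["joint_vel"]);r.finish_job()
```

```text
[ 1.50627940e-04  9.67236558e-04  1.60603893e-03 -7.30415311e-04
 -5.59817423e-04 -2.26403058e-05]
the job is handed in; nothing more can be done
```

The job is handed in at about 23 s of the allowed 67. The copper cup is nested in the steel cup on the scale and released. I carried the funnel over the display with its spout at about 0.20 m, and the gripper now holds it over the copper cup. The job was handed in without a verdict, so everything below is from my own last checks.

- **Funnel position:** the spout end is about 16 mm above the copper rim, and its axis is within about 1 mm of the cup's measured axis. The camera calibration adds about 2 mm of uncertainty to that.
- **Funnel hold:** the tool axis is vertical and joint speeds are near zero. The grip width is steady at about 25.5 mm, which fits the 26 mm grip. The side view shows a clear gap between the spout and the cup.
- **Cups:** in both views the copper rim lies on the expected nested rim outline at 0.138 m, so the cup reads as fully home and upright.
- **Bystanders:** the full top and side pictures taken just before the final descent showed the jar, tray, bonbons and display where they started. I compared these by eye and did not measure them.

In the last top view the gripper hid part of the funnel and the rim, so the final centring relies on the side view and the arm's own pose. No check failed or disagreed.

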